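# Clamp a chassis in the assembly fixture with the stop collar

## Robot

A 7-joint arm with a two-finger parallel gripper is mounted at the origin on the work surface. World frame = base frame: x ahead of the robot, y to its left, z up, the work surface at z = 0. Lengths are in m, angles in rad, forces in N, time in s.
With the tool pointing down it reaches from about 0.35 to 0.775 m from the base axis. Payload 3.1 kg.
Tool frame: the origin (TCP) lies midway between the tips of the shut fingers; the grasp point (between the pads) lies robot.pinch_z behind it (robot.pinch_z is the distance from the TCP to the grasp point, in m); y points along the fingers, x is the direction in which the jaws open and shut, and the axes are right-handed (so a half turn about y gives the same grasp; the last joint's range is limited). The gripper opens to 85 mm and grips with 20 to 120 N. Pads are 22 mm wide; open, the fingers measure 114 mm over their backs; the gripper's body (76 mm by 85 mm) begins 54 mm behind the grasp point. The pads swing forward as they close: fully open they stand 13 mm farther back than shut.
Start: joints at [-1.265, 0.311, 0.014, 1.512, -0.004, 1.319, -0.027], TCP at [0.187, 0.517, 0.231] pointing down, gripper open.
Joint ranges: [-2.7, 2.7], [-0.3, 1.91], [-1.27, 1.3], [0.12, 2.57], [-1.44, 4.58], [0.2, 2.03], [-3.05, 3.05]. Speed limits (rad/s): [2.79, 2.79, 3.14, 3.14, 3.14, 3.14, 3.14].

## Interface

Orientations are given as a unit quaternion [x, y, z, w].
In Python, from cell import robot, viewer, hand_in gives the robot as it stands.
- The arm moves only by the shell command python3 -m crank 'ROWS' [FORCE]. ROWS is JSON, a list of rows, each a list of 5 numbers: the opening, from 0 (shut) to 1 (fully open), then the shift along the world's x, y, z in m, then the turn about the world's z in rad. In form: [[fingers, tx, ty, tz, twist], ...]. A call has 1 to 10 rows; each row is the pose to reach, as a shift and turn from the pose commanded when the call began; what a row does not reach only later rows make up. A row lasts 1/8 s, in which the tool goes at most 62.5 mm and 10.7 degrees, less where a joint would pass 70% of its speed; a pose out of reach is approached as far as the arm can. A call with a gripper value outside its range is refused whole. The fingers move at their own pace and stop on an object; FORCE is the grip in N (left out, the last holds). Time passes only in rows, so rows that repeat a pose let the fingers close. It gives the time, the measured TCP pose, the force and the opening at its end, in the units of the state.
- robot.get_obs(): the state, without advancing time (a new reading comes with each control period).
- viewer.get_image(name): name is "scene" or "top" or "wrist"; returns a dict with "pixels" (400x640x3 uint8, red, green, blue), "z_map" (400x640 float32, m along the optical axis (not along the pixel's ray), 0 where there is no reading), "mtx" (3x3 intrinsics, pixels), "R" (3x3) and "t" (3): a world point X has camera coordinates R X + t; the wrist camera has in their place "mount" (4x4, takes a point from camera to tool coordinates, whose origin is the TCP and whose axes are the tool frame's). Camera axes: x right, y down, z forward; pixel columns grow to the right and rows downward; lengths in m; the calibration is good to about 2 mm. A picture is of the moment at which its call begins: read the wrist's pose just before it.
- hand_in(): hands the job in, once; it reports no verdict.
The state is a dict: "clock": time; "joint_pos": joint angles; "qd": joint speeds; "joint_torque": joint torques, N m; "ee_pos": TCP position; "ee_rot": TCP orientation; "wrist_force": force on the tool from outside, world axes, zero at the start; "ft_torque": the same for the moment, N m; "finger_gap": finger opening in m.
Only numpy, scipy, OpenCV 4.12 (cv2) and the standard library are available. Lean on these libraries where they do the work, as an engineer would, in place of code of your own. Each camera call takes 0.05 s, during which the arm holds its last target.

## Task

Clamp the black chassis in the assembly fixture: loosen the collar's set screw fully with its cross bar, slide the collar so that its orange paddle pushes the chassis up flush against the blue fence, then turn the set screw fully tight again with the paddle still snug against the chassis. Keep the chassis flat on the bed and leave the spare ring and the yellow case lying where they are.

Things in the scene. Friction and masses are not known exactly. Their poses are not given: they have to be found in the camera images.
- fixture: Fixed fixture: aluminium bed plate 250 (x) x 360 (y) x 15 mm, origin at the centre of its underside on the table, z up, +y along the rod from the collar to the fence. Steel rod 20 mm thick along y at fixture x = +50 mm, axis 60 mm above the table; its end posts (40 mm wide, tops at 90 mm) have inner faces at y = +/-161 mm. Low guide rails along y at x = -112 and +22 mm (tops at 27 mm).
- fence_face (a point): Middle of the flat face of the blue fence that the chassis must lie against: at fixture x = -45, y = +150 mm, 40 mm above the table; the face looks to fixture -y; fence 135 mm wide, top 70 mm above the table.
- chassis_center (a point): Loose black open-topped chassis tray with a blue circuit board, 120 (x) x 140 (y) x 45 mm high, about 0.5 kg, lying on the bed between the guide rails (about 2.5 mm play each side). The point is its centre, half-way up; axes along the fixture's. Flush against the fence, its centre is at fixture y = +80 mm.
- collar (a joint): Slide of the knurled steel collar (56 mm across, 36 mm long) along the rod, in m, 0 to 0.10: grows towards the fence (fixture +y). It reads 0.070 with the chassis flush and the paddle touching it. Locked while the set screw is tight; when loose it takes about 3 N to slide, and 3 to 8 N more to push the chassis. It stays where it is left.
- paddle_back (a point): On the flat back (facing fixture -y, away from the fence) of the collar's orange paddle: the face to push. Paddle: plate 128 mm along fixture x, 10 mm thick, from 30 to 95 mm above the table, reaching from the rod towards the robot. The point is 80 mm above the table, 95 mm to -x of the rod axis. The bed behind is bare. The pad that meets the chassis is 14 mm further along +y.
- screw_axis (a point): On the set screw's vertical axis at the height of its cross bar's centre line (116 mm above the table), over the rod; moves with the collar, axes along the fixture's. The cross bar is a round steel bar 14 mm thick, centred on the axis, with 18 mm balls centred 47 mm out (one red, one black). Below it: collar top at 88 mm, and a central boss 26 mm across up to 100 mm.
- set_screw (a joint): Angle of the set screw, rad: 0 fully tight (end stop), grows counterclockwise seen from above as it is loosened, to 1.3 (end stop). The bar's red end points along fixture +y turned counterclockwise by (value - 0.6) rad. Below about 0.5 it clamps the rod, above about 0.7 the collar is free. It takes about 0.12 Nm to turn (3 N at the end of the bar) and stays where it is left.
- spare_collar: Bystander: loose steel ring, 56 mm across, 30 mm high, on the bed plate behind the rod (fixture x about +95 mm). Origin at the centre of its underside.
- bit_case: Bystander: loose yellow case 35 x 80 x 22 mm on the bed plate behind the rod. Origin at the centre of its underside.
Not all that is in view belongs to the job. Of the things like the part that bears chassis_center, leave any that is pink; of the rest the smaller one is meant.

How it is judged:
By the outcome, as a careful person would: the job done as asked, in the order asked, and still so for the second after the job is handed in, with the robot touching nothing.
It also fails if it takes over 58 s, if anything falls off the work surface, if the arm or the gripper's body presses on something with over 40 N, if the wrist force passes 120 N, or if a joint passes its speed limit or range.

## Working session

There is one attempt and no reset: what is moved stays moved. The work goes in short steps, Python scripts to look and compute and a shell command to move; the robot and the scene stay as the last step left them, time stands still between calls to the robot, and variables do not carry over. Pictures are saved under pics/ and viewed, and the job is handed in when it is done.

```bash
ls; mkdir -p pics; python3 - <<'E'
from cell import robot, viewer
import cv2, numpy as np, pickle
o=robot.get_obs(); print(o['clock'],o['ee_pos'],o['ee_rot'],o['wrist_force'],o['finger_gap'],robot.pinch_z)
d={}
for n in ("scene","top"):
    im=viewer.get_image(n); d[n]=im
    cv2.imwrite(f'pics/{n}0.png',im['pixels'][:,:,::-1])
    print(n,-im['R'].T@im['t'])
pickle.dump(d,open('im0.pkl','wb'))
E
```

```text
pics
0.0 [0.18718307 0.51637283 0.2301978 ] [ 0.57946189  0.40530502 -0.40665897 -0.57842911] [0.60547984 0.12610646 0.32210171] 0.08537415398810792 0.0187
scene [0.81223345 0.77016195 1.09765867]
top [0.25454321 0.0465938  1.41261284]
```

View pics/scene0.png

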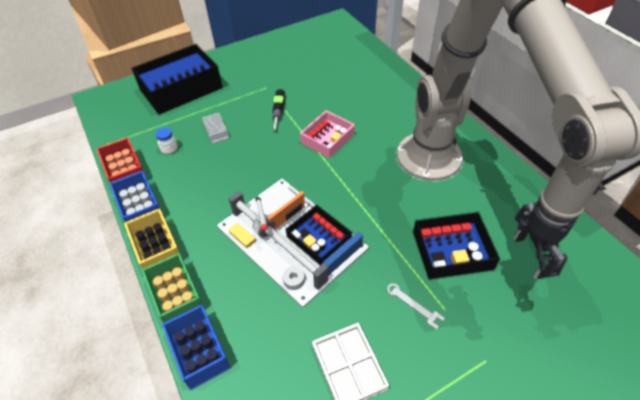

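View pics/top0.png

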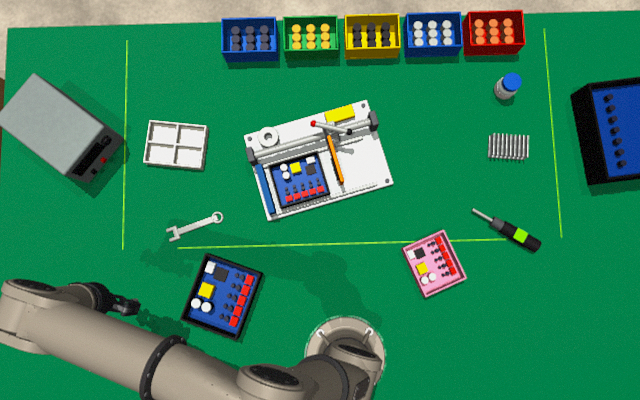

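```bash
python3 - <<'E'
from scipy.spatial.transform import Rotation as R
print(R.from_quat([ 0.57946189,0.40530502,-0.40665897,-0.57842911]).as_matrix().round(3))
E
```

```text
[[ 0.341 -0.001 -0.94 ]
 [ 0.94  -0.002  0.341]
 [-0.002 -1.    -0.   ]]
```

```bash
cat > h.py <<'E'
import numpy as np, cv2
def cloud(im):
    z=im['z_map'].astype(float); h,w=z.shape; v,u=np.mgrid[:h,:w]
    K=im['mtx']; c=np.stack([(u-K[0,2])/K[0,0]*z,(v-K[1,2])/K[1,1]*z,z],-1)
    P=(c-im['t'])@im['R']; P[z==0]=np.nan; return P
def ray(im,u,v,h):
    d=im['R'].T@np.linalg.inv(im['mtx'])@np.array([u,v,1.]); C=-im['R'].T@im['t']
    return C+d*(h-C[2])/d[2]
def proj(im,X):
    c=im['R']@np.asarray(X)+im['t']; p=im['mtx']@c; return p[:2]/p[2]
E
python3 - <<'E'
import pickle,cv2,numpy as np
from h import *
d=pickle.load(open('im0.pkl','rb')); im=d['top']
print(im['mtx'].round(2).tolist(),im['R'].round(3).tolist())
P=cloud(im)
for p in [(300,180),(222,296),(434,263),(319,124),(60,60+60),(380,200)]: print(p,P[p[1],p[0]].round(4))
m=((P[:,:,2]>0.009)&(P[:,:,2]<0.021)).astype(np.uint8); m[:90]=0;m[230:]=0;m[:,:225]=0;m[:,400:]=0
pts=P[m>0][:,:2].astype(np.float32)
r=cv2.minAreaRect(pts[np.isfinite(pts).all(1)]); print(r, m.sum())
c=im['pixels'][95:225,230:410][:,:,::-1]; cv2.imwrite('pics/crop0.png',cv2.resize(c,None,fx=4,fy=4,interpolation=cv2.INTER_CUBIC))
cv2.imwrite('pics/m0.png',m*255)
E
```

```text
[[514.32, 0.0, 321.78], [0.0, 514.32, 196.9], [0.0, 0.0, 1.0]] [[-0.026, -1.0, -0.006], [-0.992, 0.027, -0.124], [0.124, 0.003, -0.992]]
(300, 180) [0.4761 0.1089 0.0258]
(222, 296) [0.1693 0.3249 0.0146]
(434, 263) [ 0.242  -0.2468  0.0134]
(319, 124) [0.6049 0.0526 0.1235]
(60, 120) [0.6275 0.709  0.1463]
(380, 200) [ 0.4178 -0.1093  0.0046]
((0.5431232452392578, 0.07769732177257538), (0.4897490441799164, 0.38347291946411133), 86.73506927490234) 5573
```

View pics/crop0.png

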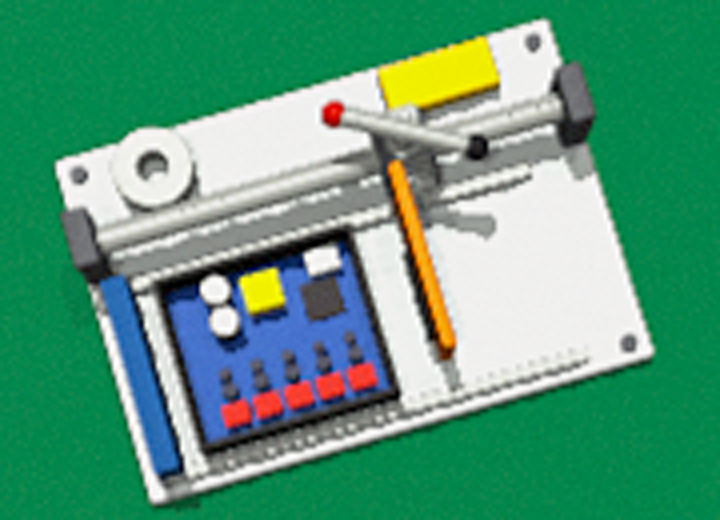

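```bash
cat > fix.py <<'E'
import pickle,cv2,numpy as np
from h import *
d=pickle.load(open('im0.pkl','rb')); im=d['top']
g=cv2.cvtColor(im['pixels'],cv2.COLOR_RGB2HSV)
cor=[(548,20),(60,160),(152,498),(655,350)]
cor=np.array([[(u+.5)/4-.5+230,(v+.5)/4-.5+95] for u,v in cor])
W=np.array([ray(im,u,v,0.015) for u,v in cor]); print(W.round(4).tolist())
print([np.linalg.norm(W[i]-W[i-1]).round(4) for i in range(4)])
# rigid fit: model corners
M=np.array([[.125,-.18],[.125,.18],[-.125,.18],[-.125,-.18]])
mw=W[:,:2]; A=M-M.mean(0);B=mw-mw.mean(0)
th=np.arctan2((A[:,0]*B[:,1]-A[:,1]*B[:,0]).sum(),(A*B).sum())
c,s=np.cos(th),np.sin(th);R2=np.array([[c,-s],[s,c]]);o=mw.mean(0)
print('theta',th,'o',o,'resid',(M@R2.T+o-mw).round(4).tolist())
def blob(mask,h):
    n,l,st,ce=cv2.connectedComponentsWithStats(mask.astype(np.uint8))
    for i in range(1,n):
        if st[i,4]>6:
            X=ray(im,*ce[i],h); print(' blob',ce[i].round(1),st[i,4],X.round(4),'fix',((X[:2]-o)@R2).round(4))
roi=np.zeros(g.shape[:2],bool); roi[95:225,230:410]=1
H,S,V=g[...,0],g[...,1],g[...,2]
print('red');blob(roi&((H<5)|(H>175))&(S>150)&(V>100),.118)
print('orange');blob(roi&(H>8)&(H<18)&(S>150)&(V>100),.095)
print('yellow');blob(roi&(H>25)&(H<33)&(S>150)&(V>100),.037)
print('blue');blob(roi&(H>100)&(H<125)&(S>120)&(V>50),.07)
print('dark');blob(roi&(V<60),.116)
P=cloud(im)
E
python3 fix.py
```

```text
[[0.7007, -0.0821, 0.015], [0.6098, 0.2608, 0.015], [0.3724, 0.1999, 0.015], [0.465, -0.1469, 0.015]]
[np.float64(0.2445), np.float64(0.3548), np.float64(0.2452), np.float64(0.3589)]
theta 0.2598644331420935 o [0.53698977 0.05793606] resid [[0.0033, -0.0018], [0.0017, 0.0032], [-0.0024, -0.0001], [-0.0025, -0.0013]]
red
 blob [312.8 123.1] 22 [0.6093 0.0685 0.118 ] fix [ 0.0726 -0.0083]
 blob [320.1 188.5] 31 [0.438  0.0542 0.118 ] fix [-0.0966  0.0218]
 blob [312.3 191. ] 32 [0.4322 0.0741 0.118 ] fix [-0.0971  0.0425]
 blob [304.5 193.4] 31 [0.4266 0.0942 0.118 ] fix [-0.0973  0.0634]
 blob [296.7 195.7] 31 [0.4213 0.1141 0.118 ] fix [-0.0974  0.084 ]
 blob [288.8 198.1] 33 [0.4157 0.134  0.118 ] fix [-0.0977  0.1047]
orange
yellow
 blob [339.5 113.1] 328 [ 0.6575 -0.004   0.037 ] fix [ 0.1005 -0.0909]
 blob [295.1 167.3] 89 [0.5095 0.1211 0.037 ] fix [-0.0103  0.0681]
blue
 blob [297.4 180.2] 1096 [0.4687 0.1137 0.07  ] fix [-0.0517  0.0714]
 blob [265.  188.2] 344 [0.4498 0.1998 0.07  ] fix [-0.0478  0.1595]
dark
 blob [369.  116.9] 7 [ 0.6223 -0.0773  0.116 ] fix [ 0.0477 -0.1526]
 blob [372.8 127. ] 46 [ 0.5951 -0.086   0.116 ] fix [ 0.0192 -0.1541]
 blob [324.4 130.7] 7 [0.5888 0.0391 0.116 ] fix [ 0.0452 -0.0315]
 blob [349.1 131.7] 25 [ 0.5844 -0.0244  0.116 ] fix [ 0.0247 -0.0918]
 blob [297.5 178. ] 369 [0.4671 0.1111 0.116 ] fix [-0.0539  0.0693]
 blob [253.9 162. ] 34 [0.5117 0.2222 0.116 ] fix [0.0178 0.1653]
 blob [334.8 168.8] 39 [0.4882 0.0152 0.116 ] fix [-0.0581 -0.0288]
 blob [320.2 165. ] 13 [0.4992 0.0523 0.116 ] fix [-0.038   0.0042]
```

The fixture sits at about (0.537, 0.058), yawed roughly 0.26 rad. There are three trays in the top view:
- The black one in the fixture, at about (300,180).
- A larger black one at (222,296).
- A pink one at (434,263).

The crop confirms that the tray in the fixture is the one meant: it is the smaller non-pink tray and lies between the rails. The cross bar runs from the red ball at (313,123) to the black ball at (349,132). I'll go above it now to measure it more closely.

```bash
python3 -m crank '[[1,0.02,-0.03,0.02,-0.1],[1,0.06,-0.08,0.03,-0.25],[1,0.10,-0.13,0.03,-0.4],[1,0.14,-0.18,0.03,-0.55],[1,0.18,-0.23,0.03,-0.7],[1,0.22,-0.28,0.03,-0.85],[1,0.26,-0.33,0.03,-1.0],[1,0.30,-0.38,0.03,-1.15],[1,0.34,-0.42,0.03,-1.3],[1,0.36,-0.44,0.03,-1.45]]'
python3 -m crank '[[1,0.02,-0.02,0,-0.04],[1,0.04,-0.04,0,-0.07],[1,0.05,-0.055,0,-0.07],[1,0.05,-0.055,0,-0.07],[1,0.05,-0.055,0,-0.07]]'
python3 - <<'E'
from cell import robot, viewer
import cv2, pickle
o=robot.get_obs(); d={'obs':o}
for n in ("wrist","top"):
    d[n]=viewer.get_image(n); cv2.imwrite(f'pics/{n}1.png',d[n]['pixels'][:,:,::-1])
pickle.dump(d,open('im1.pkl','wb')); print(o['joint_pos'],d['wrist']['mount'].round(3).tolist())
E
```

```text
clock: 1.35
ee_pos: [0.5488, 0.0729, 0.2609]
ee_rot: [0.703, -0.083, 0.084, -0.701]
wrist_force: [0.8, 0.6, 0.3]
finger_gap: 0.0853
clock: 1.98
ee_pos: [0.5968, 0.0234, 0.2612]
ee_rot: [-0.699, 0.104, -0.104, 0.7]
wrist_force: [0.2, 0.1, 0.2]
finger_gap: 0.0851
[-0.46334222  0.43696905  0.60120454  1.33345392 -0.2449933   1.44529649
 -0.17118411] [[1.0, -0.0, 0.0, -0.002], [-0.0, -0.321, 0.947, -0.143], [-0.0, -0.947, -0.321, 0.083], [0.0, 0.0, 0.0, 1.0]]
```

View pics/wrist1.png

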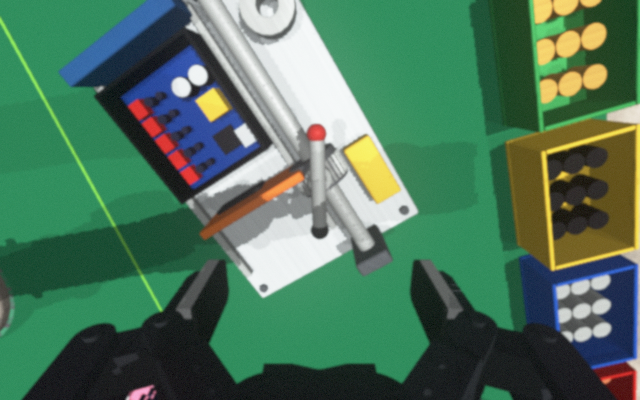

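```bash
cat >> h.py <<'E'
from scipy.spatial.transform import Rotation as Rot
def wcam(im,o):
    im=dict(im); T=np.eye(4);T[:3,:3]=Rot.from_quat(o['ee_rot']).as_matrix();T[:3,3]=o['ee_pos']
    A=np.linalg.inv(T@im['mount']); im['R']=A[:3,:3]; im['t']=A[:3,3]; return im
def comps(mask,amin=30):
    n,l,st,ce=cv2.connectedComponentsWithStats(mask.astype(np.uint8))
    return [(ce[i],st[i,4],l==i) for i in range(1,n) if st[i,4]>amin]
E
python3 - <<'E'
import pickle
from h import *
d=pickle.load(open('im1.pkl','rb')); o=d['obs']; im=wcam(d['wrist'],o)
g=cv2.cvtColor(im['pixels'],cv2.COLOR_RGB2HSV);H,S,V=g[...,0],g[...,1],g[...,2]
roi=np.zeros(H.shape,bool); roi[110:260,280:350]=1
r=comps(roi&((H<6)|(H>174))&(S>150)&(V>100)); k=comps(roi&(V<60))
a=[]
for c,n,_ in r+k: 
    X=ray(im,*c,.116); print(c.round(1),n,X.round(4)); 
P=cloud(im)
R0=ray(im,316.3,131.5,.116);K0=ray(im,319.3,231.5,.116);v=R0-K0
print('mid',(R0+K0)/2,np.linalg.norm(v),'ang',np.degrees(np.arctan2(v[1],v[0])))
J=Rot.from_quat(o['ee_rot']).as_matrix()[:,0]; print('jaw',np.degrees(np.arctan2(J[1],J[0])))
# bed corners and ends
for n,p,h in [('corner -x-y',(263,297),.015),('corner +x-y',(417,212),.015),('post',(373,240),.09),('fence L',(62,72),.07)]:
    print(n,ray(im,*p,h).round(4),P[p[1],p[0]].round(4))
c=im['pixels'][0:300,50:430][:,:,::-1]; cv2.imwrite('pics/w1c.png',cv2.resize(c,None,fx=2,fy=2,interpolation=cv2.INTER_CUBIC))
E
```

```text
[316.2 132.5] 190 [0.606  0.0682 0.116 ]
[319.2 232.1] 75 [ 0.5803 -0.0254  0.116 ]
mid [0.59350815 0.02204658 0.116     ] 0.09726912219887676 ang 74.66020979204323
jaw -16.92602304083484
corner -x-y [ 0.46   -0.1445  0.015 ] [ 0.4541 -0.1536  0.0006]
corner +x-y [ 0.6968 -0.08    0.015 ] [ 0.6995 -0.0865  0.0011]
post [ 0.6299 -0.0629  0.09  ] [ 0.6309 -0.0791  0.0593]
fence L [0.3844 0.1902 0.07  ] [0.3845 0.1902 0.0701]
```

View pics/w1c.png

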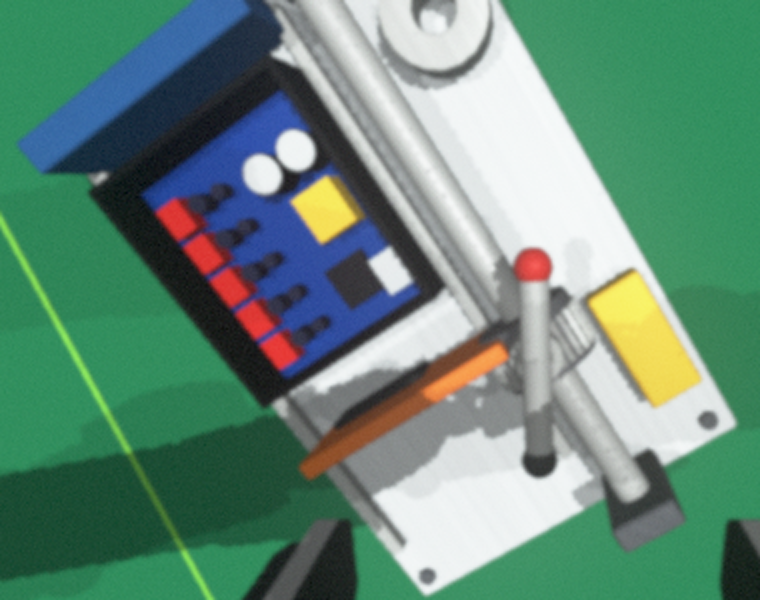

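```bash
python3 - <<'E'
import pickle
from h import *
d=pickle.load(open('im1.pkl','rb')); o=d['obs']; im=wcam(d['wrist'],o); P=cloud(im)
print(o['ee_pos'])
for p in [(316,130),(316,132),(316,150),(317,165),(318,180),(318,200),(319,231)]: print(p,P[p[1],p[0]].round(4))
t=pickle.load(open('im0.pkl','rb'))['top'];P=cloud(t)
for p in [(313,123),(320,125),(331,127),(340,130),(349,132)]: print(p,P[p[1],p[0]].round(4))
E
```

```text
[0.59683785 0.02337969 0.26120087]
(316, 130) [0.6069 0.0713 0.125 ]
(316, 132) [0.6064 0.0696 0.1247]
(316, 150) [0.6017 0.0545 0.1234]
(317, 165) [0.5986 0.0414 0.1235]
(318, 180) [0.5953 0.0276 0.1225]
(318, 200) [0.5899 0.0096 0.1241]
(319, 231) [ 0.5818 -0.02    0.1256]
(313, 123) [0.6064 0.0679 0.1292]
(320, 125) [0.604  0.0501 0.1168]
(331, 127) [0.5959 0.022  0.1244]
(340, 130) [ 0.588  -0.0009  0.122 ]
(349, 132) [ 0.5833 -0.0241  0.1174]
```

```bash
python3 -m crank '[[1,-0.002,-0.001,-0.04,0.03],[1,-0.002,-0.001,-0.09,0.03],[1,-0.002,-0.001,-0.13,0.03],[1,-0.002,-0.001,-0.15,0.03],[1,-0.002,-0.001,-0.156,0.03],[1,-0.002,-0.001,-0.156,0.03]]'
python3 - <<'E'
from cell import robot, viewer
import cv2
d=viewer.get_image('wrist');cv2.imwrite('pics/wrist2.png',d['pixels'][:,:,::-1])
E
```

```text
clock: 2.82
ee_pos: [0.5956, 0.0217, 0.1058]
ee_rot: [-0.701, 0.094, -0.094, 0.701]
wrist_force: [0.8, -0.8, 0.9]
finger_gap: 0.0852
```

View pics/wrist2.png

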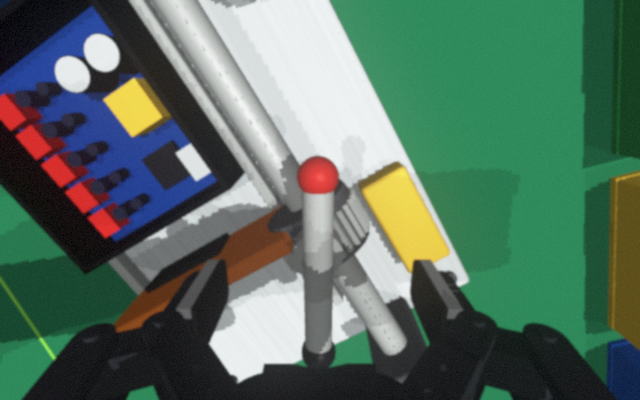

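The bar runs vertically at column 317, midway between the pads at about 226 and 415. I'll close on it.

```bash
python3 -m crank '[[0,0,0,0,0],[0,0,0,0,0],[0,0,0,0,0],[0,0,0,0,0],[0,0,0,0,0],[0,0,0,0,0]]' 40
python3 - <<'E'
from cell import robot
o=robot.get_obs();print(o['ft_torque'],o['wrist_force'],o['finger_gap'])
E
```

```text
clock: 3.62
ee_pos: [0.5951, 0.0212, 0.1056]
ee_rot: [-0.701, 0.094, -0.094, 0.701]
wrist_force: [-3.5, 0.7, 4.3]
finger_gap: 0.0135
[ 9.69435255e-02  5.43446121e-01 -4.03115320e-04] [-3.54546134  0.66213614  4.3265328 ] 0.01352433071087146
```

```bash
python3 -m crank '[[0,0,0,0,0.12],[0,0,0,0,0.24],[0,0,0,0,0.36],[0,0,0,0,0.48],[0,0,0,0,0.6],[0,0,0,0,0.6]]'
python3 - <<'E'
from cell import robot,viewer
import cv2
o=robot.get_obs();print(o['ft_torque'],o['wrist_force'],o['finger_gap'])
d=viewer.get_image('wrist');cv2.imwrite('pics/wrist3.png',d['pixels'][:,:,::-1])
E
```

```text
clock: 4.38
ee_pos: [0.5955, 0.0212, 0.1056]
ee_rot: [-0.697, -0.117, 0.117, 0.698]
wrist_force: [-2.8, 0.6, 4.0]
finger_gap: 0.014
[0.12199486 0.44518507 0.01852476] [-2.75078391  0.61660477  4.01202507] 0.013960421592408657
```

View pics/wrist3.png

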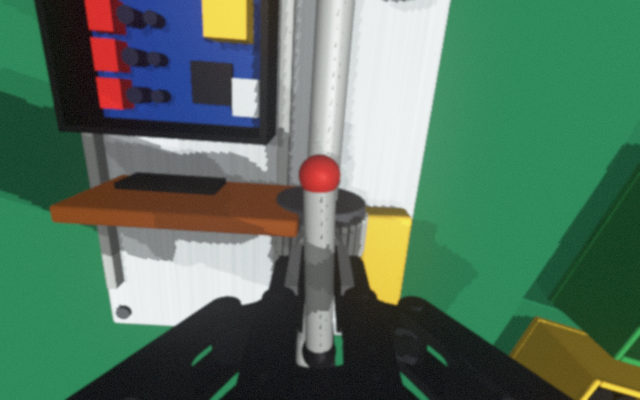

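The bar follows the twist, staying vertical in the picture with the red ball at (319,174). I'll carry on towards the loose end stop.

```bash
python3 -m crank '[[0,0,0,0,0.15],[0,0,0,0,0.3],[0,0,0,0,0.45],[0,0,0,0,0.55],[0,0,0,0,0.6],[0,0,0,0,0.6]]'
python3 - <<'E'
from cell import robot
o=robot.get_obs();print(o['ft_torque'],o['wrist_force'],o['finger_gap'])
E
python3 -m crank '[[0,0,0,0,0.03],[0,0,0,0,0.06],[0,0,0,0,0.09],[0,0,0,0,0.09],[0,0,0,0,0.09]]'
python3 - <<'E'
from cell import robot,viewer
import cv2,pickle
from h import *
o=robot.get_obs();print(o['ft_torque'],o['wrist_force'],o['finger_gap'],o['joint_pos'])
J=Rot.from_quat(o['ee_rot']).as_matrix()[:,0]; print('jaw',np.degrees(np.arctan2(J[1],J[0])))
d={'obs':o}
for n in ('wrist','top'): d[n]=viewer.get_image(n);cv2.imwrite(f'pics/{n}4.png',d[n]['pixels'][:,:,::-1])
pickle.dump(d,open('im4.pkl','wb'))
E
```

```text
clock: 5.18
ee_pos: [0.5958, 0.0214, 0.1055]
ee_rot: [-0.632, -0.318, 0.317, 0.632]
wrist_force: [-1.6, 0.9, 3.7]
finger_gap: 0.0136
[ 0.22657184  0.30771044 -0.08821988] [-1.55556354  0.87979148  3.71635477] 0.013565004027271623
clock: 5.8
ee_pos: [0.5958, 0.0215, 0.1055]
ee_rot: [-0.617, -0.346, 0.346, 0.617]
wrist_force: [-0.1, 2.1, 4.5]
finger_gap: 0.0139
[ 0.51065177  0.1629971  -0.43892413] [-0.08818185  2.08153231  4.46250683] 0.01392872103192868 [-0.24519617  0.50425202  0.25890125  1.56689087 -0.14086414  1.08785242
  1.07104139]
jaw 58.598631746468904
```

View pics/wrist4.png

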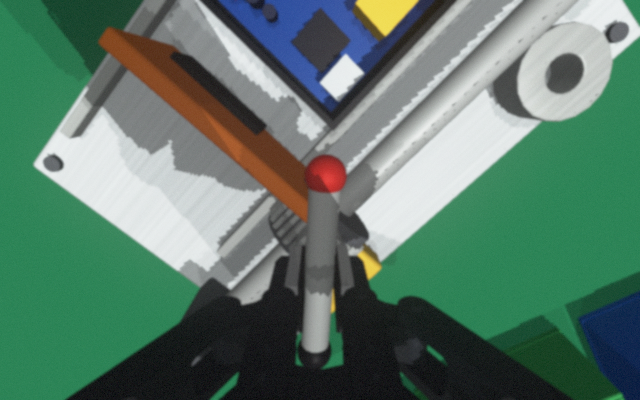

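The bar is at the end stop: it lags the jaw by about 2.6° and the torque has risen to 0.44 Nm. Next I'll measure the gaps before sliding.

```bash
python3 - <<'E'
import pickle
from h import *
d=pickle.load(open('im1.pkl','rb')); im=wcam(d['wrist'],d['obs']); P=cloud(im)
th=np.radians(15.0);R2=np.array([[np.cos(th),-np.sin(th)],[np.sin(th),np.cos(th)]])
F=lambda X:(np.asarray(X)[:2]-np.array([.537,.058]))@R2
px=lambda u,v:(u/2+50,v/2)
for n,p,h in [('ch back-left outer',(272,405),.045+.015),('ch back-right',(440,292),.06),('ch front-left',(92,190),.06),
 ('fence low-left top edge',(42,172),.07),('fence front top right',(250,10),.07),('paddle back L',(303,475),.095),('paddle back R',(505,355),.095),('pad front L',(335,420),.08)]:
    u,v=px(*p); X=ray(im,u,v,h); print(n,F(X).round(4),P[int(round(v)),int(round(u))].round(4))
# rod direction: points with z ~.07 near rod
m=np.isfinite(P[...,2])&(P[...,2]>.066)&(P[...,2]<.074)
f=(P[...,:2]-np.array([.537,.058]))@R2
m&=(f[...,0]>.035)&(f[...,0]<.065)&(f[...,1]>-.01)&(f[...,1]<.14)
q=f[m]; print(len(q),'rod slope dx/dy',np.polyfit(q[:,1],q[:,0],1))
E
```

```text
ch back-left outer [-0.1029 -0.0023] [0.4145 0.0201 0.0144]
ch back-right [0.0152 0.0002] [0.5429 0.0569 0.0155]
ch front-left [-0.1062  0.1374] [0.3989 0.1633 0.06  ]
fence low-left top edge [-0.1153  0.1533] [0.385  0.1766 0.0686]
fence front top right [0.0174 0.1532] [0.5131 0.2116 0.0667]
paddle back L [-0.0945 -0.0393] [ 0.4052 -0.0388 -0.0015]
paddle back R [ 0.0325 -0.0406] [0.5783 0.0268 0.0949]
pad front L [-0.0682 -0.0256] [0.47   0.0104 0.061 ]
2670 rod slope dx/dy [-0.00158628  0.04556657]
```

```bash
python3 -m crank '[[0,0,0,0,-0.03],[0,-0.0013,0.0048,0,-0.03],[0,-0.0026,0.0097,0,-0.03],[0,-0.0039,0.0145,0,-0.03],[0,-0.0052,0.0193,0,-0.03],[0,-0.0052,0.0193,0,-0.03]]'
python3 -m crank '[[0,-0.0010,0.0039,0,0],[0,-0.0020,0.0078,0,0],[0,-0.0031,0.0116,0,0],[0,-0.0039,0.0145,0,0],[0,-0.0039,0.0145,0,0]]'
python3 - <<'E'
from cell import robot,viewer
import cv2,pickle
from h import *
o=robot.get_obs();print(o['ft_torque'],o['wrist_force'],o['finger_gap'])
d={'obs':o}
for n in ('wrist','top'): d[n]=viewer.get_image(n);cv2.imwrite(f'pics/{n}5.png',d[n]['pixels'][:,:,::-1])
pickle.dump(d,open('im5.pkl','wb'))
E
```

```text
clock: 6.65
ee_pos: [0.5903, 0.0418, 0.1055]
ee_rot: [-0.621, -0.338, 0.337, 0.622]
wrist_force: [1.9, -0.9, 5.4]
finger_gap: 0.0138
clock: 7.28
ee_pos: [0.5872, 0.053, 0.1056]
ee_rot: [0.623, 0.337, -0.336, -0.621]
wrist_force: [3.8, -3.7, 2.8]
finger_gap: 0.0137
[-0.92098612 -0.94553932 -0.22729235] [ 3.79881898 -3.65589703  2.8369666 ] 0.013739649001983354
```

View pics/wrist5.png

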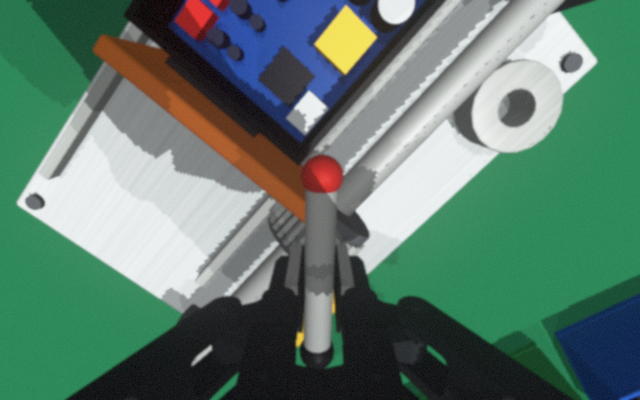

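View pics/top5.png

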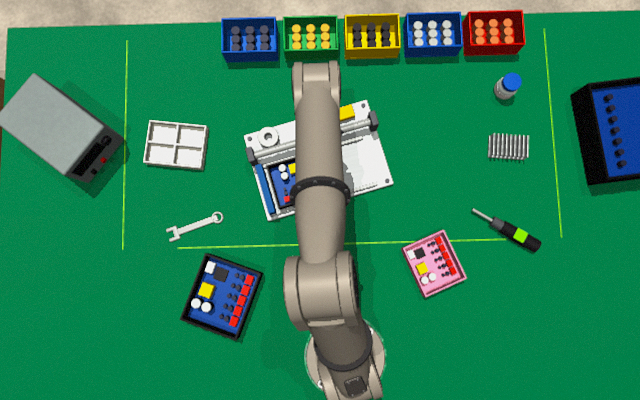

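The collar is sliding, and the paddle pad now touches the chassis. I'll carry on in small steps and watch the force.

```bash
python3 -m crank '[[0,-0.0005,0.002,0,0],[0,-0.001,0.004,0,0],[0,-0.0016,0.006,0,0],[0,-0.0016,0.006,0,0]]'
python3 -m crank '[[0,-0.0003,0.001,0,0],[0,-0.0005,0.002,0,0],[0,-0.0005,0.002,0,0]]'
python3 - <<'E'
from cell import robot,viewer
import cv2,pickle
from h import *
o=robot.get_obs();print(o['ft_torque'],o['wrist_force'],o['finger_gap'])
d={'obs':o}
for n in ('wrist','top','scene'): d[n]=viewer.get_image(n);cv2.imwrite(f'pics/{n}6.png',d[n]['pixels'][:,:,::-1])
cv2.imwrite('pics/t6c.png',cv2.resize(d['top']['pixels'][95:225,230:410][:,:,::-1],None,fx=4,fy=4,interpolation=cv2.INTER_CUBIC))
cv2.imwrite('pics/s6c.png',cv2.resize(d['scene']['pixels'][160:310,200:380][:,:,::-1],None,fx=4,fy=4,interpolation=cv2.INTER_CUBIC))
pickle.dump(d,open('im6.pkl','wb'))
E
```

```text
clock: 7.88
ee_pos: [0.5857, 0.0586, 0.1055]
ee_rot: [0.623, 0.337, -0.336, -0.621]
wrist_force: [4.3, -4.1, 3.4]
finger_gap: 0.0137
clock: 8.25
ee_pos: [0.5853, 0.0603, 0.1055]
ee_rot: [0.623, 0.336, -0.336, -0.621]
wrist_force: [5.1, -3.7, 2.6]
finger_gap: 0.0142
[-1.06431318 -0.91769612 -0.19427327] [ 5.09578735 -3.73721738  2.60194097] 0.014213900163229784
```

View pics/s6c.png

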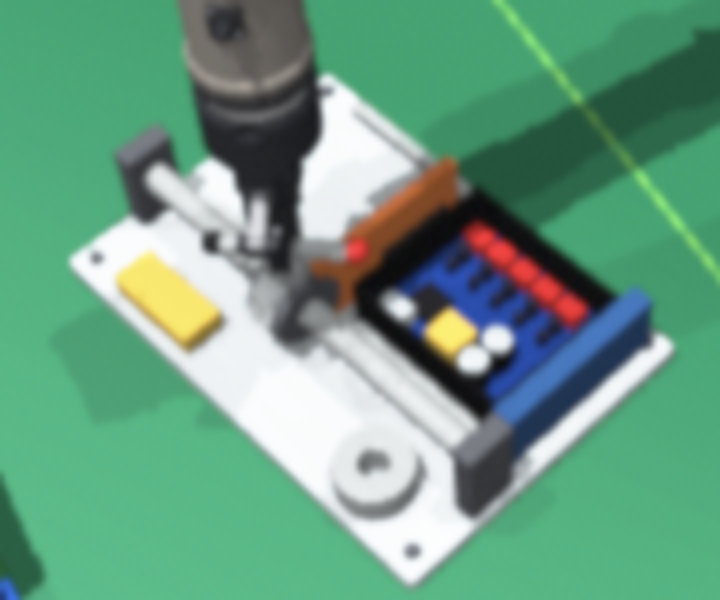

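View pics/t6c.png

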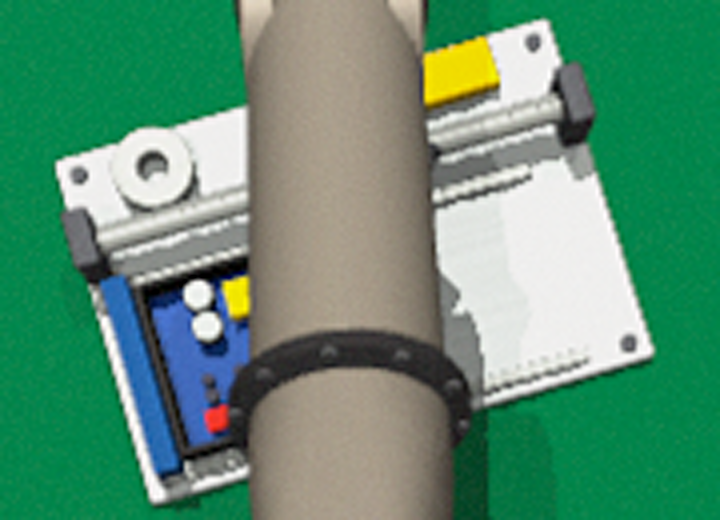

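```bash
python3 -m crank '[[0,-0.0003,0.001,0,0],[0,-0.0005,0.002,0,0],[0,-0.0005,0.002,0,0]]'
python3 -m crank '[[0,-0.0003,0.001,0,0],[0,-0.0005,0.002,0,0],[0,-0.0005,0.002,0,0]]'
python3 -m crank '[[0,-0.0003,0.001,0,0],[0,-0.0005,0.002,0,0],[0,-0.0005,0.002,0,0]]'
```

```text
clock: 8.78
ee_pos: [0.5847, 0.0623, 0.1055]
ee_rot: [0.623, 0.336, -0.336, -0.621]
wrist_force: [4.7, -4.9, 3.4]
finger_gap: 0.0138
clock: 9.15
ee_pos: [0.5847, 0.0624, 0.1055]
ee_rot: [0.625, 0.336, -0.336, -0.62]
wrist_force: [5.7, -7.1, 2.5]
finger_gap: 0.0136
clock: 9.52
ee_pos: [0.5847, 0.0624, 0.1055]
ee_rot: [0.626, 0.335, -0.336, -0.619]
wrist_force: [6.9, -10.0, 2.3]
finger_gap: 0.014
```

The slide stopped at y = 0.0624 while the force kept rising, so the chassis is against the fence. Total travel was about 42 mm, close to the 39 mm I estimated. I'll keep the preload on and tighten.

```bash
python3 -m crank '[[0,0,0,0,-0.12],[0,0,0,0,-0.27],[0,0,0,0,-0.42],[0,0,0,0,-0.57],[0,0,0,0,-0.72],[0,0,0,0,-0.87],[0,0,0,0,-1.0],[0,0,0,0,-1.1],[0,0,0,0,-1.1]]'
python3 - <<'E'
from cell import robot,viewer
import cv2,pickle
from h import *
o=robot.get_obs();print(o['ft_torque'],o['wrist_force'],o['finger_gap'])
J=Rot.from_quat(o['ee_rot']).as_matrix()[:,0]; print('jaw',np.degrees(np.arctan2(J[1],J[0])))
d=viewer.get_image('wrist');cv2.imwrite('pics/wrist7.png',d['pixels'][:,:,::-1])
E
```

```text
clock: 10.65
ee_pos: [0.584, 0.0621, 0.1056]
ee_rot: [0.709, -0.038, 0.04, -0.703]
wrist_force: [5.0, -9.8, 2.5]
finger_gap: 0.0134
[-2.15730531 -1.0300631   0.06060557] [ 4.95328537 -9.82836315  2.51278707] 0.01344989515859895
jaw -6.371627638994645
```

View pics/wrist7.png

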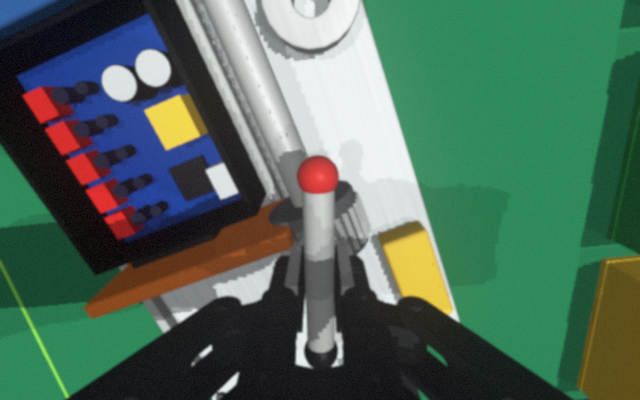

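```bash
python3 -m crank '[[0,0,0,0,-0.08],[0,0,0,0,-0.16],[0,0,0,0,-0.22],[0,0,0,0,-0.22]]'
python3 -c "from cell import robot;o=robot.get_obs();print(o['ft_torque'])"
python3 -m crank '[[0,0,0,0,-0.03],[0,0,0,0,-0.06],[0,0,0,0,-0.06]]'
python3 - <<'E'
from cell import robot,viewer
import cv2,pickle
from h import *
o=robot.get_obs();print(o['ft_torque'],o['wrist_force'],o['finger_gap'])
J=Rot.from_quat(o['ee_rot']).as_matrix()[:,0]; print('jaw',np.degrees(np.arctan2(J[1],J[0])))
d=viewer.get_image('wrist');cv2.imwrite('pics/wrist8.png',d['pixels'][:,:,::-1])
E
```

```text
clock: 11.2
ee_pos: [0.5839, 0.0621, 0.1056]
ee_rot: [0.7, -0.115, 0.118, -0.694]
wrist_force: [5.2, -9.7, 4.0]
finger_gap: 0.0136
[-2.12177845 -0.94246317  0.07628312]
clock: 11.58
ee_pos: [0.5839, 0.0621, 0.1056]
ee_rot: [0.697, -0.135, 0.138, -0.691]
wrist_force: [4.1, -9.9, 3.9]
finger_gap: 0.0134
[-2.19003998 -0.89895212  0.34400085] [ 4.08841974 -9.87679832  3.85158057] 0.013378711663818568
jaw -22.32526347701306
```

View pics/wrist8.png

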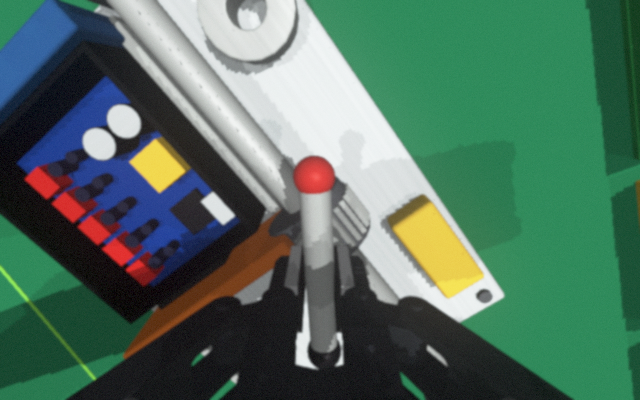

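Torque has risen to 0.34 Nm and the bar is at about 70.7°, which matches 0 rad, so it is at the tight stop. I'll give it one more nudge, relieve the preload, open and retreat upward.

```bash
python3 -m crank '[[0,0,0,0,-0.03],[0,0,0,0,-0.03],[0,0.0005,-0.002,0,0.01],[0,0.001,-0.004,0,0.05],[0,0.001,-0.004,0,0.05]]'
python3 -c "from cell import robot;o=robot.get_obs();print(o['ft_torque'])"
```

```text
clock: 12.25
ee_pos: [0.5842, 0.0628, 0.1056]
ee_rot: [0.698, -0.118, 0.12, -0.696]
wrist_force: [3.6, -4.4, 5.1]
finger_gap: 0.0137
[-0.97853711 -0.72869511 -0.06533949]
```

```bash
python3 -m crank '[[0,0.0,-0.002,0,0.0],[0.15,0,-0.002,0,0],[0.3,0,-0.002,0,0],[0.6,0,-0.002,0,0],[1,0,-0.002,0,0],[1,0,-0.002,0,0],[1,0,-0.002,0,0],[1,0,-0.002,0,0]]'
python3 -m crank '[[1,0,0,0.02,0],[1,0,0,0.06,0],[1,0,0,0.11,0],[1,0,0,0.15,0],[1,0,0,0.15,0],[1,0,0,0.15,0]]'
python3 - <<'E'
from cell import robot,viewer
import cv2,pickle
from h import *
o=robot.get_obs()
d={'obs':o}
for n in ('wrist',): d[n]=viewer.get_image(n);cv2.imwrite(f'pics/{n}9.png',d[n]['pixels'][:,:,::-1])
pickle.dump(d,open('im9.pkl','wb'))
im=wcam(d['wrist'],o)
g=cv2.cvtColor(im['pixels'],cv2.COLOR_RGB2HSV);H,S,V=g[...,0],g[...,1],g[...,2]
roi=np.zeros(H.shape,bool); roi[90:280,285:350]=1
for c,n,_ in comps(roi&((H<6)|(H>174))&(S>150)&(V>100))+comps(roi&(V<60)): print(c.round(1),n,ray(im,*c,.116).round(4))
E
```

```text
clock: 13.25
ee_pos: [0.5837, 0.0629, 0.1053]
ee_rot: [-0.697, 0.119, -0.119, 0.697]
wrist_force: [0.3, -1.2, 1.0]
finger_gap: 0.0854
clock: 14.0
ee_pos: [0.5833, 0.0629, 0.2547]
ee_rot: [0.697, -0.119, 0.118, -0.697]
wrist_force: [-0.4, -0.1, -0.4]
finger_gap: 0.0853
[315.6 131.2] 206 [0.5945 0.109  0.116 ]
[324.3 232.9] 84 [0.5701 0.015  0.116 ]
```

View pics/wrist9.png

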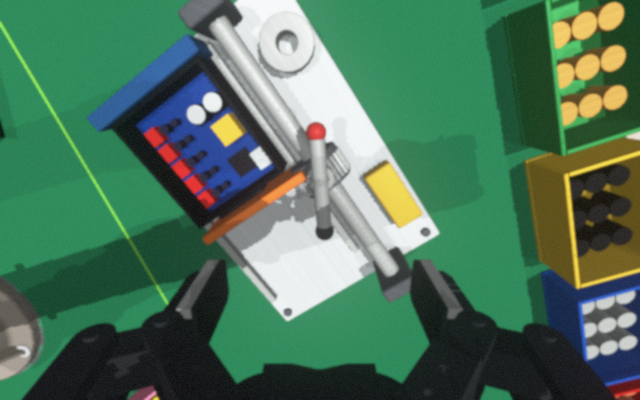

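The bar now reads about 75.4°, while tight should be about 70.7°. I'll compare that with the loaded picture.

```bash
python3 - <<'E'
import pickle
from h import *
d=pickle.load(open('im9.pkl','rb')); 
def a(q,pos,R,K,mt):
    im=wcam(mt,{'ee_rot':np.array(q)/np.linalg.norm(q),'ee_pos':np.array(pos)})
    X=ray(im,*R,.116);Y=ray(im,*K,.116);v=X-Y
    return np.degrees(np.arctan2(v[1],v[0])),np.linalg.norm(v),(X+Y)/2
m=d['wrist']
print('4',a([-.617,-.346,.346,.617],[.5958,.0215,.1055],(324.5,174),(315.5,352),m))
print('7',a([.709,-.038,.04,-.703],[.584,.0621,.1056],(318,175),(320,352),m))
print('8',a([.697,-.135,.138,-.691],[.5839,.0621,.1056],(314,175),(323,352),m))
print('9',a(d['obs']['ee_rot'],d['obs']['ee_pos'],(315.6,131.2),(324.3,232.9),m))
im=wcam(m,d['obs']);P=cloud(im)
# rod direction
th=np.radians(15.0);R2=np.array([[np.cos(th),-np.sin(th)],[np.sin(th),np.cos(th)]])
f=(P[...,:2]-np.array([.537,.058]))@R2
k=np.isfinite(P[...,2])&(P[...,2]>.066)&(P[...,2]<.074)&(f[...,0]>.03)&(f[...,0]<.065)&(((f[...,1]>.06)&(f[...,1]<.14)))
q=f[k];print(len(q),np.polyfit(q[:,1],q[:,0],1))
c=im['pixels'][0:300,80:460][:,:,::-1]; cv2.imwrite('pics/w9c.png',cv2.resize(c,None,fx=2,fy=2,interpolation=cv2.INTER_CUBIC))
E
```

```text
4 (np.float64(146.07365347114347), np.float64(0.0958145318021768), array([0.59495563, 0.02042326, 0.116     ]))
7 (np.float64(84.24486060075823), np.float64(0.09586299100936059), array([0.58238809, 0.06209875, 0.116     ]))
8 (np.float64(70.26913117677786), np.float64(0.09591241328726235), array([0.58226669, 0.06258015, 0.116     ]))
9 (np.float64(75.4517232860396), np.float64(0.09713370308463051), array([0.58228693, 0.0620227 , 0.116     ]))
1452 [-0.00050273  0.04554995]
```

View pics/w9c.png

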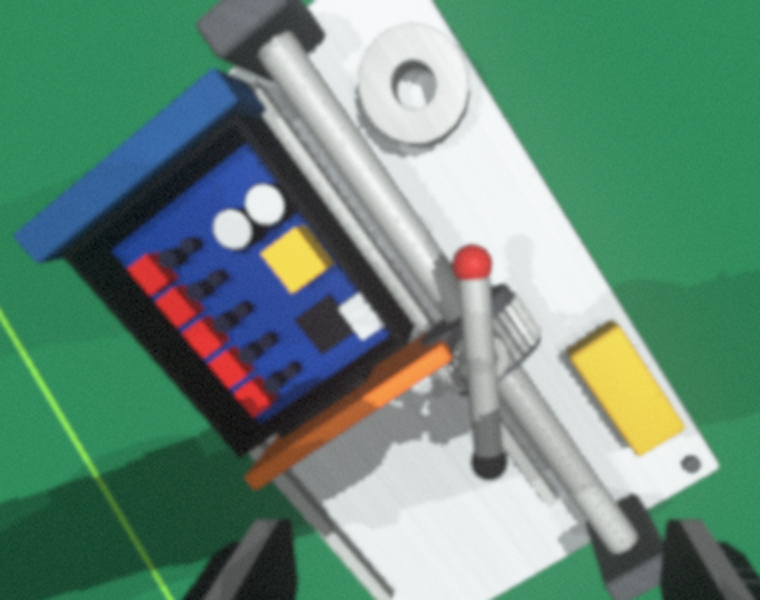

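The bar was at 70.3° at the stop, but my relief twist carried it back to about 75.4° (about 0.09 rad). I'll lower again with the jaw slightly over-rotated, so that closing drives the bar to the stop, and then open with no back-twist.

```bash
python3 -m crank '[[1,-0.001,-0.0005,-0.04,-0.03],[1,-0.001,-0.0005,-0.09,-0.05],[1,-0.001,-0.0005,-0.13,-0.05],[1,-0.001,-0.0005,-0.15,-0.05],[1,-0.001,-0.0005,-0.15,-0.05],[1,-0.001,-0.0005,-0.15,-0.05]]'
python3 -m crank '[[0,0,0,0,0],[0,0,0,0,0],[0,0,0,0,0],[0,0,0,0,0],[0,0,0,0,0],[0,0,0,0,0],[0,0,0,0,-0.02],[0,0,0,0,-0.04],[0,0,0,0,-0.04]]' 40
python3 - <<'E'
from cell import robot,viewer
import cv2
from h import *
o=robot.get_obs();print(o['ft_torque'],o['wrist_force'])
d=viewer.get_image('wrist');cv2.imwrite('pics/wrist10.png',d['pixels'][:,:,::-1])
im=wcam(d,o);g=cv2.cvtColor(im['pixels'],cv2.COLOR_RGB2HSV);H,S,V=g[...,0],g[...,1],g[...,2]
roi=np.zeros(H.shape,bool); roi[140:210,285:350]=1
c=comps(roi&((H<6)|(H>174))&(S>150)&(V>100))[0][0]; X=ray(im,*c,.116);v=X[:2]-np.array([.5823,.062]);print(c,np.degrees(np.arctan2(v[1],v[0])))
E
```

```text
clock: 14.8
ee_pos: [0.583, 0.0623, 0.1056]
ee_rot: [0.694, -0.136, 0.136, -0.694]
wrist_force: [0.9, 0.3, -0.5]
finger_gap: 0.0855
clock: 15.92
ee_pos: [0.5839, 0.062, 0.1058]
ee_rot: [0.691, -0.149, 0.151, -0.691]
wrist_force: [4.3, -1.0, 0.6]
finger_gap: 0.0141
[-0.34365778 -1.05134838  0.08206015] [ 4.26963378 -1.02566072  0.60113631]
[305.76058932 175.37661142] 72.43368842889544
```

View pics/wrist10.png

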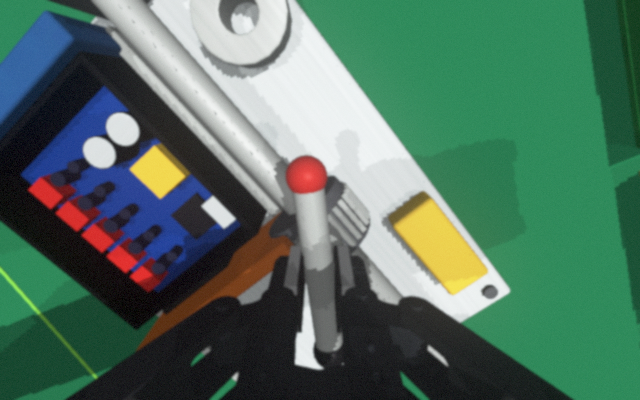

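```bash
python3 -m crank '[[0,0,0,0,-0.04],[0,0,0,0,-0.07],[0,0,0,0,-0.07]]' 60
cat > m.py <<'E'
from cell import robot,viewer
import cv2,sys
from h import *
o=robot.get_obs();print(o['ft_torque'],o['wrist_force'])
d=viewer.get_image('wrist');cv2.imwrite(f'pics/wrist{sys.argv[1]}.png',d['pixels'][:,:,::-1])
J=Rot.from_quat(o['ee_rot']).as_matrix()[:,0]; print('jaw',np.degrees(np.arctan2(J[1],J[0])))
im=wcam(d,o);g=cv2.cvtColor(im['pixels'],cv2.COLOR_RGB2HSV);H,S,V=g[...,0],g[...,1],g[...,2]
roi=np.zeros(H.shape,bool); roi[90:210,280:350]=1
c=comps(roi&((H<6)|(H>174))&(S>150)&(V>100))[0][0]; X=ray(im,*c,.116);v=X[:2]-np.array([.5823,.062]);print(c,np.degrees(np.arctan2(v[1],v[0])))
E
python3 m.py 11
```

```text
clock: 16.35
ee_pos: [0.5839, 0.062, 0.106]
ee_rot: [0.686, -0.172, 0.174, -0.685]
wrist_force: [5.2, -2.0, 0.9]
finger_gap: 0.0136
[-0.47878783 -0.97157778  0.6605469 ] [ 5.21775775 -2.01552922  0.87568883]
jaw -28.397069621524878
[301.875 175.925] 70.60186457265179
```

View pics/wrist11.png

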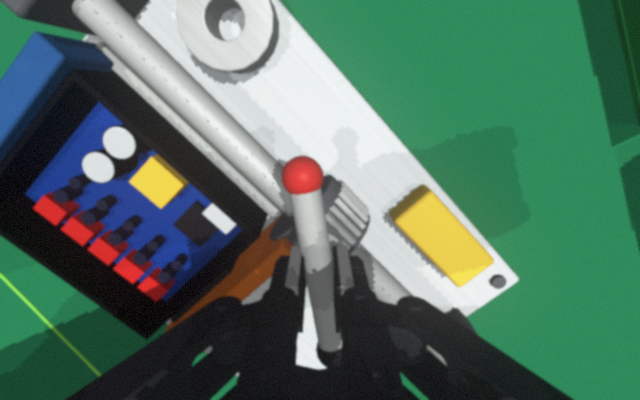

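The bar is at the stop again (70.6°, 0.66 Nm). I'll open directly this time, with no back-twist.

```bash
python3 -m crank '[[0.2,0,0,0,0],[0.5,0,0,0,0],[1,0,0,0,0],[1,0,0,0,0],[1,0,0,0,0],[1,0,0,0,0]]'
python3 m.py 12
python3 -m crank '[[1,0,0,0.02,0],[1,0,0,0.06,0],[1,0,0,0.11,0],[1,0,0,0.15,0],[1,0,0,0.15,0],[1,0,0,0.15,0]]'
python3 m.py 13
```

```text
clock: 17.15
ee_pos: [0.5825, 0.0625, 0.1052]
ee_rot: [0.685, -0.174, 0.174, -0.685]
wrist_force: [-0.8, 0.2, -0.1]
finger_gap: 0.0854
[-0.06047815 -0.01313424 -0.05036999] [-0.76734819  0.15445754 -0.10481489]
jaw -28.475249969628198
[304.34155251 175.81369863] 70.87457613835058
clock: 17.95
ee_pos: [0.5823, 0.0625, 0.2547]
ee_rot: [0.685, -0.174, 0.173, -0.685]
wrist_force: [0.0, -1.2, 0.4]
finger_gap: 0.0858
[ 0.0366713  -0.00331317  0.01372929] [ 0.00984154 -1.17979917  0.42884811]
jaw -28.472985380084616
[312.295 130.425] 70.68783181464639
```

View pics/wrist13.png

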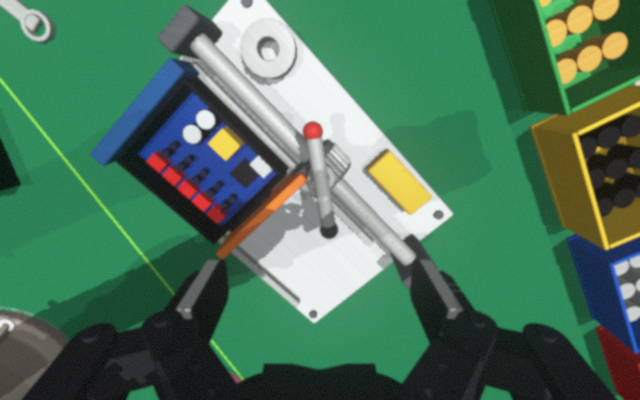

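The bar stays at 70.7° after release, so it is fully tight. I'll move the arm aside and check whether the chassis is flush and the paddle snug.

```bash
python3 -m crank '[[1,-0.02,-0.04,0.02,0],[1,-0.06,-0.09,0.03,0],[1,-0.10,-0.14,0.03,0],[1,-0.13,-0.19,0.03,0],[1,-0.15,-0.24,0.03,0],[1,-0.15,-0.28,0.03,0],[1,-0.15,-0.32,0.03,0],[1,-0.15,-0.32,0.03,0]]'
python3 - <<'E'
from cell import robot,viewer
import pickle
from h import *
d={n:viewer.get_image(n) for n in ('top','scene')}; pickle.dump(d,open('im14.pkl','wb'))
cv2.imwrite('pics/t14.png',cv2.resize(d['top']['pixels'][95:225,230:410][:,:,::-1],None,fx=4,fy=4,interpolation=cv2.INTER_CUBIC))
cv2.imwrite('pics/s14.png',cv2.resize(d['scene']['pixels'][160:310,200:380][:,:,::-1],None,fx=4,fy=4,interpolation=cv2.INTER_CUBIC))
E
```

```text
clock: 19.0
ee_pos: [0.4304, -0.2609, 0.284]
ee_rot: [0.686, -0.178, 0.175, -0.684]
wrist_force: [0.4, 0.3, 0.3]
finger_gap: 0.0851
```

View pics/t14.png

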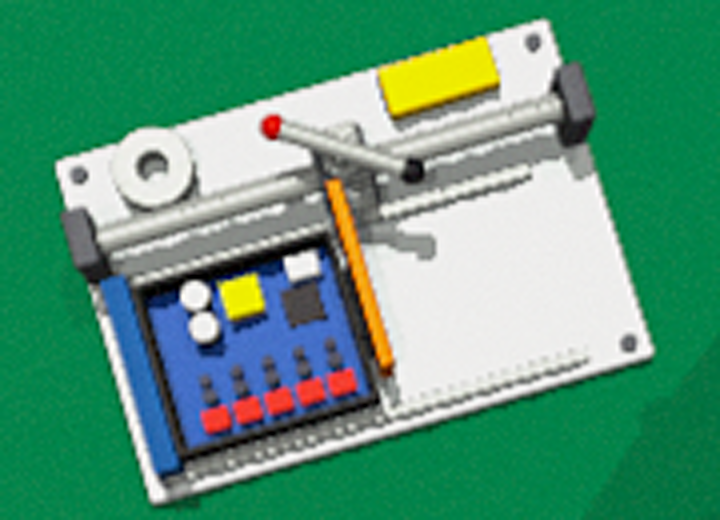

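View pics/s14.png

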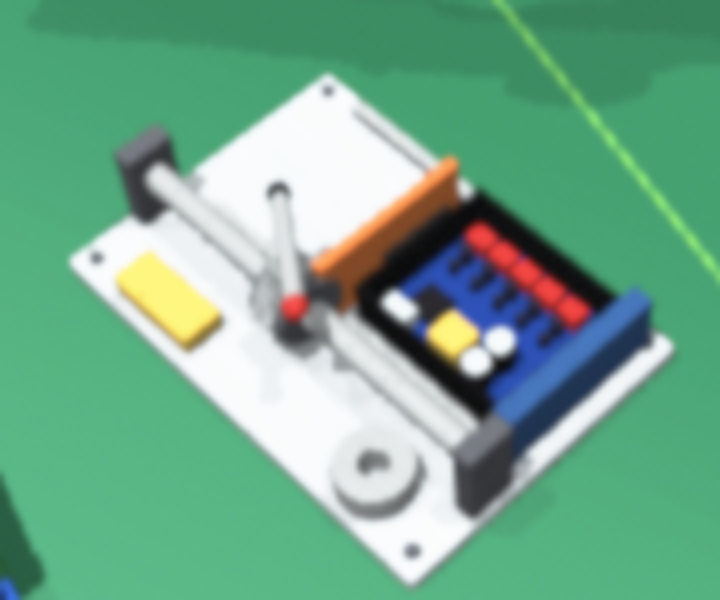

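```bash
python3 - <<'E'
import pickle
from h import *
a=pickle.load(open('im0.pkl','rb'))['top'];b=pickle.load(open('im14.pkl','rb'))['top']
th=np.radians(15.05);ey=np.array([-np.sin(th),np.cos(th)]);ex=np.array([np.cos(th),np.sin(th)])
def bl(im,lo,hi,h,box,k):
    g=cv2.cvtColor(im['pixels'],cv2.COLOR_RGB2HSV);m=(g[...,0]>=lo)&(g[...,0]<=hi)&(g[...,1]>120)&(g[...,2]>90)
    r=np.zeros(m.shape,bool);r[box[0]:box[1],box[2]:box[3]]=1
    return [ray(im,*c,h)[:2] for c,n,_ in comps(m&r,20) if n>k]
y0=bl(a,25,33,.037,(95,225,230,410),20);y1=bl(b,25,33,.037,(95,225,230,410),20)
for p,q in zip(y0,y1): print('yellow shift along y,x',(q-p)@ey,(q-p)@ex)
for n,im in (('before',a),('after',b)):
    B=bl(im,100,125,.03,(95,225,230,410),200); print(n,[ (x@ey).round(4) for x in B])
from cell import hand_in; print(hand_in())
E
```

```text
yellow shift along y,x 0.0009985861495530857 -0.0005091779488397155
yellow shift along y,x 0.014391490837134176 0.0001823746979880878
before [np.float64(-0.0108), np.float64(0.0795)]
after [np.float64(0.003), np.float64(0.0794)]
the job is handed in; nothing more can be done
None
```

I clamped the chassis in the fixture and handed the job in at about 19 s of the 58 s allowed; no verdict is reported. In order, I gripped the cross bar, turned the screw to its loose stop, and slid the collar about 42 mm. I then turned the screw back to its tight stop and moved the arm clear.

**What the last checks showed**
- **Chassis:** it moved about 14 mm along the rod and lies flush against the fence. While I pushed, the motion stopped and the force kept rising to about 10 N.
- **Paddle:** it looks snug against the chassis in both the top and scene pictures.
- **Set screw:** the bar reads 70.7° after release, which matches 0 rad (fully tight). The torque at the stop was 0.66 Nm.
- **Bystanders:** the yellow case measured within about 1 mm of where it started. I checked the ring only by eye; it looks unmoved.

**What disagreed**
- **First release:** it left the screw about 0.09 rad open because I twisted back slightly before letting go. I gripped it again, turned it to the stop and opened straight away, and it stayed tight.
- **Start angle:** the screw looked about 0.07 rad from fully tight at the start.
- **Paddle to fence:** from my hand-picked pixels, this distance comes out about 3 mm shorter than specified. I put that down to measurement error.

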